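# Turn the milling jig over under the chip shelf

## Task

Turn the milling jig over so that the spectacle blank looks up, keeping the block beneath the low clear shelf all the while and neither knocking the shelf nor letting the jig drop or topple. Then push it fully home, flat and square against the fence between the two lugs, and let go; leave everything else where it is.

Things in the scene. Friction and masses are not known exactly. Their poses are not given: they have to be found in the camera images.
- jig_mid (a point): centre of the milling jig, an aluminium block 96 x 64 x 36 mm (x, y, z), about 0.3 kg, with a round handle towards -x (the robot). z points out of the broad face with four corner feet (up at the start); the opposite face has two rails with a black two-window spectacle blank between them. Centre is 18 mm above the plinth lying on either face, 32 mm standing stably on a long side.
- jig_grip (a point): gripping point on the axis of the jig's handle, 156 mm from jig_mid towards the jig's -x, axes as jig_mid. The handle is a straight round black bar, 18 mm diameter, on the block's long centre line; it ends 20 mm beyond this point and runs 98 mm the other way to a collar (26 mm diameter, 10 mm long) on the block. It sticks out towards the robot past shelf and plinth, over bare bench.
- stand: fixed grey plinth under the shelf; origin on the bench, x away from the robot, y left. Its top is at z = 50 mm, from x = -78 to 112 and y = -135 to 135 mm. At its back a steel fence, 26 mm high, front face at x = 60 mm.
- home (a point): where jig_mid is when the jig is fully home: stand x = 12, y = 0, z = 68 mm; axes as the stand. The block's far end then touches the fence, between two lugs 12 mm high that reach 16 mm forward from the fence, inner sides 40 mm left and right of the middle (8 mm of room on each side).
- shelf: clear plastic shelf over the plinth, fixed, with the stand's origin and axes. Its underside is 160 mm above the bench (110 above the plinth), 8 mm thick, over the plinth's whole area, front edge (aluminium strip) at x = -78 mm; four posts of 12 mm diameter at x = -66 and 98, y = -124 and 124 mm.
- cutter_box: small wooden cutter box (50 x 70 x 30 mm) standing on top of the shelf; bystander, leave it where it is; origin at the centre of its underside
- collet_nut: dark steel collet nut (ring, 34 mm diameter, 18 mm high) standing on top of the shelf; bystander, leave it where it is; origin at the centre of its underside
- lens_blank: round glass lens blank (32 mm diameter, 12 mm thick) on the stand's plinth under the shelf, left of the jig; bystander, leave it where it is; origin at the centre of its underside
- spacer: steel spacer ring (30 mm diameter, 14 mm high) on the plinth under the shelf, right of the jig; bystander, leave it where it is; origin at the centre of its underside
- screwdriver: screwdriver, 150 mm, lying on the bench to the left; bystander, leave it where it is; origin at the centre of its underside
- spray: small white bottle (44 mm diameter, 110 mm high) on the bench, on the left; bystander, leave it where it is; origin at the centre of its underside
- cup: white mug (72 mm diameter, 85 mm high) on the bench, on the right; bystander, leave it where it is; origin at the centre of its underside
- chuck_key: T-shaped chuck key lying on the bench to the right; bystander, leave it where it is; origin at the centre of its underside
Not all that is in view belongs to the job. What is shaped like the part that bears jig_mid but purple or turquoise is not meant.

How it is judged (in metres and radians):
At the end, for the whole second after the job is handed in: The jig lies on the plinth on its four feet, blank upwards (within 4 degrees of flat, its centre 64 to 72 mm above the bench), its far end within 5 mm of the fence, its centre within 11 mm of the middle between the lugs, square to the fence within 0.07 rad, at rest (angle between jig_mid's own z axis and vertical above 3.07 rad and x of jig_mid in the frame of stand above 0.007 m and y of jig_mid in the frame of stand between -0.011 and 0.011 m and z of jig_mid in the frame of stand between 0.064 and 0.072 m and angle between the x axis of jig_mid and the x axis of stand, either way round below 0.07 rad and linear speed of jig below 0.02 m/s); the robot touches nothing.
It fails at once if the jig knocks or presses against the shelf (over 5 N) (contact force between jig and shelf above 5 N).
It fails at once if the robot knocks or presses against the shelf (over 5 N) (contact force between any of the arm, the fingers and shelf above 5 N).
It fails at once if the block is taken out from under the shelf (its centre comes ahead of the shelf's front edge, out at its sides, or above it) (x of jig_mid in the frame of stand below -0.078 m or y of jig_mid in the frame of stand below -0.135 m or y of jig_mid in the frame of stand above 0.135 m or z of jig_mid in the frame of stand above 0.16 m).
It fails at once if the jig is dropped or let topple over (faster than 0.5 m/s or 5 rad/s) (linear speed of jig above 0.5 m/s or angular speed of jig above 5 rad/s).
It fails at once if a bystander is shifted by more than 20 mm (distance of any of cutter_box, collet_nut, lens_blank, spacer, screwdriver, spray, cup, chuck_key from where it was at the start of the episode above 0.02 m).
It also fails if it takes over 54 s, if anything falls off the work surface, if the arm or the gripper's body presses on something with over 40 N, if the wrist force passes 120 N, or if a joint passes its speed limit or range.

## Robot

A 6-joint arm with a two-finger parallel gripper is mounted at the origin on the work surface. World frame = base frame: x ahead of the robot, y to its left, z up, the work surface at z = 0. Lengths are in mm, angles in rad, forces in N, time in s.
With the tool pointing down it reaches from about 350 to 975 mm from the base axis. Payload 7.1 kg.
Tool frame: the origin (TCP) lies on the front face of the gripper's body, between the roots of the fingers; the fingertips stand 80 mm ahead of it and the grasp point (between the pads) lies 61 mm ahead of it; z points along the fingers, y is the line along which they close (so a half turn about z gives the same grasp; the last joint's range is limited). The gripper opens to 88 mm and grips with 3 to 60 N. Pads are 20 mm wide; open, the fingers measure 115 mm over their backs; the gripper's body (75 mm by 178 mm) begins 61 mm behind the grasp point.
Start: joints at [-1.299, 0.423, 1.63, -0, 1.089, -0.019], TCP at [179.217, -598.737, 302.675] pointing down, gripper open.
Joint ranges: [-3, 3], [-0.9, 2.11], [0.09, 2.58], [-1.31, 4.45], [0.11, 2.69], [-2.54, 2.54]. Speed limits (rad/s): [2.39, 2.39, 3.01, 3.14, 3.14, 3.14].

## Interface

Orientations are given as a rotation vector (axis times angle).
In Python, from workcell import readout, vision, close_job gives the robot as it stands.
- The arm moves only by the tool servo_tool, never from a script. Its argument "plan" is a list that holds one entry, the list of rows, each a list of 7 numbers: the gripper command: -1 is fully open, 1 is shut, values between are in proportion, then the shift along the world's x, y, z in units of 40 mm (1.0 is 40 mm), then the turn, a rotation vector about the world's x, y, z in units of 5 degrees (1.0 is 5 degrees). A call has 1 to 5 rows; each row shifts and turns the commanded pose from where the row before left it; what a row does not reach is not made up. A row lasts 1/12 s, in which the tool goes at most 41.7 mm and 7.16 degrees, less where a joint would pass 70% of its speed; a pose out of reach is approached as far as the arm can. A call is refused whole if a number of a shift passes 1 or a number of a turn 1, either way. A call with a gripper value outside its range is refused whole. The fingers move at their own pace and stop on an object; the grip force is fixed at half the most. Time passes only in rows, so rows that do not move let the fingers close. It gives the time, the measured TCP pose, the force, the opening and the grip force at its end, in the units of the state.
- readout.get_obs(): the state, without advancing time (a new reading comes with each control period).
- vision.get_image(name): name is "side" or "top"; returns the picture (384x512x3 uint8, red, green, blue); there is no depth.
- vision.camera_params(name): a dict with "fx", "fy", "cx", "cy" (pixels), "rvec" (rotation vector, rad) and "tvec" (3), from world to camera coordinates, as OpenCV has them. Camera axes: x right, y down, z forward; pixel columns grow to the right and rows downward; lengths in mm; the calibration is good to about 2 mm. A picture is of the moment at which its call begins. camera_params takes no time and is no camera call.
- close_job(): hands the job in; it is judged then, once.
The state is a dict: "t": time; "qpos": joint angles; "qvel": joint speeds; "joint_torque": joint torques, N m; "ee_pos": TCP position; "orientation": TCP orientation; "ft_force": force on the tool from outside, world axes, zero at the start; "moment": the same for the moment, N m; "width": finger opening in mm; "grasp_force": force on a finger pad.
Only numpy, scipy, OpenCV 4.12 (cv2) and the standard library are available. Lean on these libraries where they do the work, as an engineer would, in place of code of your own. Each camera call takes 0.05 s, during which the arm holds its last target. There are 200 camera calls.

## Working session

There is one attempt and no reset: what is moved stays moved. The work goes in short steps, Python scripts to look and compute and a tool call to move; the robot and the scene stay as the last step left them, time stands still between calls to the robot, and variables do not carry over. Pictures are saved under pics/ and viewed, at most 12 in all, crops included, and the job is handed in when it is done.

Besides the shell and the picture viewer there is one more tool, called after "Call:" as name(argument=value, ...) on one line, values as JSON. servo_tool: Moves the arm, as the interface text tells. Its arguments: {"type":"object","properties":{"plan":{"type":"array"}},"required":["plan"]}

```bash
mkdir -p pics; cat > h.py <<'E'
import numpy as np,cv2
from workcell import readout,vision
def P(n):
    p=vision.camera_params(n);R=cv2.Rodrigues(np.array(p["rvec"],float))[0];t=np.array(p["tvec"],float).ravel()
    K=np.array([[p["fx"],0,p["cx"]],[0,p["fy"],p["cy"]],[0,0,1]]);return K,R,t
def ray(n,u,v):
    K,R,t=P(n);d=R.T@np.linalg.inv(K)@np.array([u,v,1.]);return -R.T@t,d
def onz(n,u,v,z):
    o,d=ray(n,u,v);return o+d*(z-o[2])/d[2]
def proj(n,X):
    K,R,t=P(n);q=K@(R@np.array(X,float)+t);return q[:2]/q[2]
def snap(n,f):
    im=vision.get_image(n)[:,:,::-1].copy();cv2.imwrite(f"pics/{f}.png",im);return im
E
python3 - <<'E'
from h import *
a=snap("top","top0");b=snap("side","side0")
for n in("top","side"):
    K,R,t=P(n);print(n,-R.T@t,R[2],K[0,0])
print(readout.get_obs())
E
```

```text
top [ 327.37525258    6.39615857 1209.31453999] [ 0.24097478 -0.01354383 -0.97043687] 407.54120021567286
side [-82.19221431 791.28947393 774.29919179] [ 0.54725322 -0.64444503 -0.53404543] 479.64086781193856
{'t': 0.1, 'qpos': array([-1.29900782e+00,  4.23761547e-01,  1.63057316e+00, -1.98385655e-05,
        1.08861539e+00, -1.89706962e-02]), 'qvel': array([ 0.0014537 , -0.00212593, -0.00062702, -0.00178982, -0.00163052,
       -0.00269488]), 'joint_torque': array([-3.22409073e-05, -5.45614386e+01, -2.74324429e+01,  6.45086635e-02,
        1.88385998e-02, -3.75651348e-05]), 'ee_pos': array([ 179.11155446, -598.39074214,  301.99703549]), 'orientation': array([-3.10711962e+00, -4.54935908e-01,  2.96072566e-04]), 'ft_force': array([-0.50189485,  0.6413957 ,  0.9909335 ]), 'moment': array([ 0.07529316, -0.01329834, -0.02893136]), 'grasp_force': 0.0, 'width': 88.17240176057479}
```

View pics/top0.png

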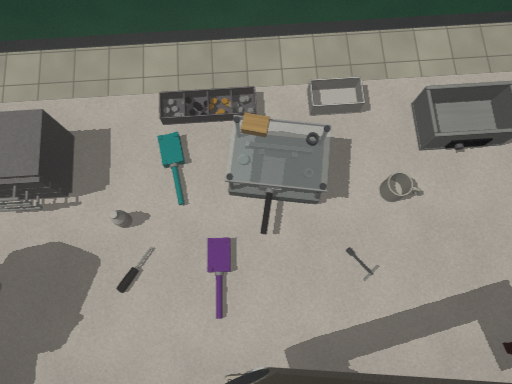

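View pics/side0.png

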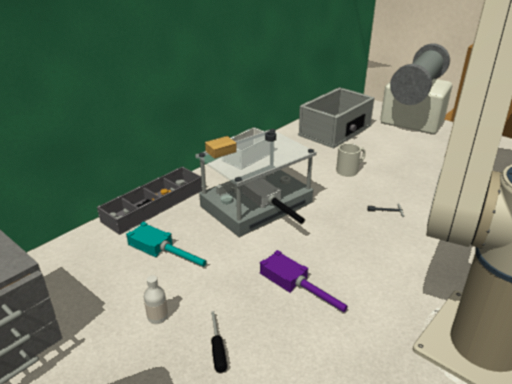

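The jig is the grey block under the clear shelf, top view about (273,168), with its black handle running from (269,193) to (265,232). The turquoise one (172,150) and the purple one (219,255) are decoys by colour and lie outside the shelf. I'll confirm this in an enlarged crop.

```bash
python3 - <<'E'
import cv2,numpy as np
a=cv2.imread("pics/top0.png")[105:245,215:345];b=cv2.imread("pics/side0.png")[125:235,190:325]
a=cv2.resize(a,None,fx=3,fy=3,interpolation=cv2.INTER_CUBIC)
b=cv2.resize(b,None,fx=3,fy=3,interpolation=cv2.INTER_CUBIC)
o=np.zeros((420,800,3),np.uint8);o[:420,:390]=a;o[:330,393:798]=b
cv2.imwrite("pics/crop0.png",o)
E
```

```text
(no output)
```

View pics/crop0.png

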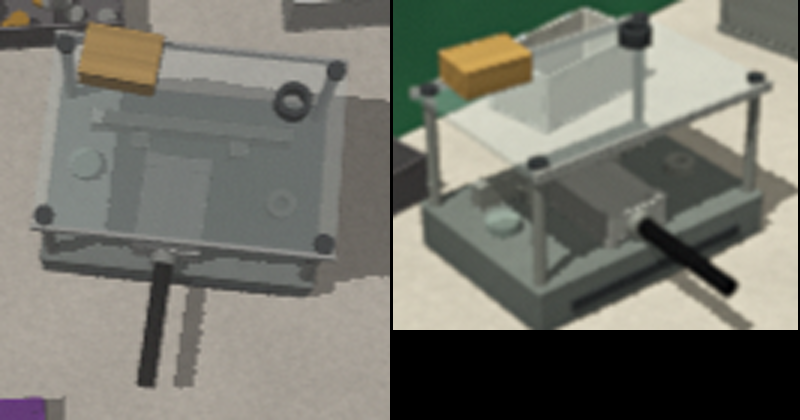

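The crop confirms it: an aluminium block under the clear shelf with a black handle. In the top view the shelf post caps are at (237,119), (327,128), (230,176) and (323,186). Next I'll measure the stand pose and the handle axis.

```bash
cat >> h.py <<'E'
def handle(im,box):
    x0,y0,x1,y1=box;g=im[y0:y1,x0:x1].max(2);m=(g<60).astype(np.uint8)
    n,l,s,c=cv2.connectedComponentsWithStats(m);i=1+np.argmax(s[1:,4])
    p=np.argwhere(l==i)[:,::-1]+[x0,y0];mu=p.mean(0);w,v=np.linalg.eigh(np.cov(p.T));d=v[:,1]*np.sign(v[1,1]);k=(p-mu)@d
    return mu,d,mu+d*k.min(),mu+d*k.max()
def stand(pts):
    A=np.array([onz("top",*p,170)[:2] for p in pts]);B=np.array([[98,124],[98,-124],[-66,124],[-66,-124]],float)
    ca,cb=A.mean(0),B.mean(0);z=((A-ca)[:,0]+1j*(A-ca)[:,1]);w=((B-cb)[:,0]+1j*(B-cb)[:,1]);q=(z*w.conj()).sum()/(abs(w)**2).sum()
    th=np.angle(q);R=np.array([[np.cos(th),-np.sin(th)],[np.sin(th),np.cos(th)]]);o=ca-R@cb
    return th,o,abs(q),A-(cb+0)*0
E
python3 - <<'E'
from h import *
a=cv2.imread("pics/top0.png");b=cv2.imread("pics/side0.png")
th,o,s,A=stand([(237,119),(327,128.3),(229.7,176.3),(323,186)])
print("stand",th,o,"scale",s);print(A.round(1))
R=np.array([[np.cos(th),-np.sin(th)],[np.sin(th),np.cos(th)]])
for n,im,bx in(("top",a,(250,188,285,245)),("side",b,(265,190,310,230))):
    mu,d,e0,e1=handle(im,bx);print(n,mu,d,e0,e1)
    for e in(e0,e1):
        q=onz(n,*e,68);print(q.round(1),"stand",(R.T@(q[:2]-o)).round(1))
# plinth corners check: top view front edge upper corners
for X in[(-78,135,50),(-78,-135,50),(60,0,76),(112,135,160)]:
    w=R@np.array(X[:2])+o;print(X,proj("top",[*w,X[2]]).round(1),proj("side",[*w,X[2]]).round(1))
# lens/spacer
for n,p in(("lens",(244,159.5)),("spacer",(308.7,173))):print(n,R.T@(onz("top",*p,62)[:2]-o))
E
```

```text
stand -0.17500701388333234 [669.0721874  -79.01913505] scale 0.9983115474539732
[[ 787.4   25.8]
 [ 743.7 -217.7]
 [ 625.5   54.2]
 [ 582.7 -189.5]]
top [266.62037037 211.19444444] [-0.18311351  0.98309178] [270.04253819 192.8216604 ] [262.68655441 232.3141425 ]
[597.7 -54.5  68. ] stand [-74.6  11.7]
[485.2 -25.3  68. ] stand [-190.5   20.9]
side [285.20792079 210.26485149] [-0.99858992  0.05308645] [305.43536706 209.18953193] [264.38183888 211.37199535]
[507.1 -70.3  68. ] stand [-161.   -19.6]
[580.7   8.8  68. ] stand [-102.3   71.1]
(-78, 135, 50) [227.8 190.9] [239.1 221.7]
(-78, -135, 50) [319.9 200.7] [314.4 187.6]
(60, 0, 76) [278.7 148.3] [247.9 175.4]
(112, 135, 160) [233.8 115.5] [196.5 156.5]
lens [19.28663303 98.23107073]
spacer [ -1.4403066  -94.96954286]
```

```bash
python3 - <<'E'
from h import *
from scipy.spatial.transform import Rotation as Ro
for e in((272.3,199),(303.3,221.7)): print("side handle",onz("side",*e,68).round(1))
for X in((590,-53,68),(485,-25,68)): print("proj side",proj("side",X).round(1))
# purple block extent in top
a=cv2.imread("pics/top0.png").astype(int);m=(a[:,:,0]-a[:,:,1]>40)&(a[:,:,2]-a[:,:,1]>25);p=np.argwhere(m)
for u,v in((p[:,1].min(),p[:,0].min()),(p[:,1].max(),p[:,0].min())):print("purple",onz("top",u,v,36).round(0))
psi=-.254;ax=np.array([np.cos(psi),np.sin(psi),0])
for fl in(0,np.pi):
  for ti in(-50,-45,0,45,50):
    R=Ro.from_rotvec(ax*np.radians(ti))*Ro.from_euler('z',psi+fl)*Ro.from_euler('x',np.pi)
    for q23 in(2.0,2.4):
      for q1 in(-.25,.1):
        M=(Ro.from_euler('z',q1)*Ro.from_euler('y',q23)).inv()*R
        z=M.as_matrix();b=np.arccos(z[2,2]);q4=np.arctan2(z[1,2],z[0,2]);q6=np.arctan2(z[2,1],-z[2,0])-np.pi/2
        q6=(q6+np.pi)%(2*np.pi)-np.pi
        print(fl>0,ti,q23,q1,"q4,5,6",round(q4,2),round(b,2),round(q6,2))
E
```

```text
side handle [603.2 -50.   68. ]
side handle [477.7 -21.7  68. ]
proj side [276.8 200.3]
proj side [301.8 220. ]
purple [484. 132.  36.]
purple [480.  72.  36.]
False -50 2.0 -0.25 q4,5,6 -0.92 1.3 1.91
False -50 2.0 0.1 q4,5,6 -0.8 1.54 2.12
False -50 2.4 -0.25 q4,5,6 -1.05 1.08 2.27
False -50 2.4 0.1 q4,5,6 -0.85 1.27 2.42
False -45 2.0 -0.25 q4,5,6 -0.83 1.27 1.89
False -45 2.0 0.1 q4,5,6 -0.73 1.5 2.12
False -45 2.4 -0.25 q4,5,6 -0.97 1.02 2.23
False -45 2.4 0.1 q4,5,6 -0.79 1.21 2.4
False 0 2.0 -0.25 q4,5,6 -0.0 1.14 1.57
False 0 2.0 0.1 q4,5,6 -0.0 1.14 1.92
False 0 2.4 -0.25 q4,5,6 -0.0 0.74 1.57
False 0 2.4 0.1 q4,5,6 -0.0 0.74 1.92
False 45 2.0 -0.25 q4,5,6 0.83 1.27 1.26
False 45 2.0 0.1 q4,5,6 0.89 1.03 1.49
False 45 2.4 -0.25 q4,5,6 0.98 1.02 0.92
False 45 2.4 0.1 q4,5,6 1.15 0.81 1.06
False 50 2.0 -0.25 q4,5,6 0.92 1.3 1.24
False 50 2.0 0.1 q4,5,6 0.99 1.04 1.44
False 50 2.4 -0.25 q4,5,6 1.06 1.07 0.88
False 50 2.4 0.1 q4,5,6 1.25 0.86 0.99
True -50 2.0 -0.25 q4,5,6 -0.92 1.3 -1.23
True -50 2.0 0.1 q4,5,6 -0.8 1.54 -1.02
True -50 2.4 -0.25 q4,5,6 -1.05 1.08 -0.87
True -50 2.4 0.1 q4,5,6 -0.85 1.27 -0.72
True -45 2.0 -0.25 q4,5,6 -0.83 1.27 -1.26
True -45 2.0 0.1 q4,5,6 -0.73 1.5 -1.03
True -45 2.4 -0.25 q4,5,6 -0.97 1.02 -0.91
True -45 2.4 0.1 q4,5,6 -0.79 1.21 -0.74
True 0 2.0 -0.25 q4,5,6 0.0 1.14 -1.57
True 0 2.0 0.1 q4,5,6 0.0 1.14 -1.22
True 0 2.4 -0.25 q4,5,6 0.0 0.74 -1.57
True 0 2.4 0.1 q4,5,6 0.0 0.74 -1.22
True 45 2.0 -0.25 q4,5,6 0.83 1.27 -1.88
True 45 2.0 0.1 q4,5,6 0.89 1.03 -1.65
True 45 2.4 -0.25 q4,5,6 0.98 1.02 -2.23
True 45 2.4 0.1 q4,5,6 1.15 0.81 -2.08
True 50 2.0 -0.25 q4,5,6 0.92 1.3 -1.91
True 50 2.0 0.1 q4,5,6 0.99 1.04 -1.71
True 50 2.4 -0.25 q4,5,6 1.06 1.07 -2.27
True 50 2.4 0.1 q4,5,6 1.25 0.86 -2.15
```

Call:
servo_tool(plan=[[[-1, 0.23, 0.47, 0, 0, 0, 0.99], [-1, 0.23, 0.47, 0, 0, 0, 0.99], [-1, 0.23, 0.47, 0, 0, 0, 0.99], [-1, 0.23, 0.47, 0, 0, 0, 0.99], [-1, 0.23, 0.47, 0, 0, 0, 0.99]]])

```text
t: 0.52
ee_pos: [225.4, -503.6, 302.3]
orientation: [-2.936, -1.116, 0.0]
ft_force: [-0.4, -0.5, -0.5]
width: 87.9
grasp_force: 0.0
```

Call:
servo_tool(plan=[[[-1, 0.23, 0.47, 0, 0, 0, 0.99], [-1, 0.23, 0.47, 0, 0, 0, 0.99], [-1, 0.23, 0.47, 0, 0, 0, 0.99], [-1, 0.23, 0.47, 0, 0, 0, 0.99], [-1, 0.23, 0.47, 0, 0, 0, 0.99]]])

```text
t: 0.93
ee_pos: [271.4, -409.6, 302.4]
orientation: [-2.628, -1.72, -0.0]
ft_force: [0.1, 0.6, 0.0]
width: 88.2
grasp_force: 0.0
```

Call:
servo_tool(plan=[[[-1, 0.23, 0.47, 0, 0, 0, 0.99], [-1, 0.23, 0.47, 0, 0, 0, 0.99], [-1, 0.23, 0.47, 0, 0, 0, 0.99], [-1, 0.23, 0.47, 0, 0, 0, 0.99], [-1, 0.23, 0.47, 0, 0, 0, 0.99]]])

```text
t: 1.35
ee_pos: [317.4, -315.6, 302.5]
orientation: [-2.199, -2.243, -0.0]
ft_force: [-0.5, -0.1, -0.4]
width: 88.0
grasp_force: 0.0
```

Call:
servo_tool(plan=[[[-1, 0.23, 0.47, 0, 0, 0, 0.99], [-1, 0.23, 0.47, 0, 0, 0, 0.99], [-1, 0.23, 0.47, 0, 0, 0, 0.99], [-1, 0.23, 0.47, 0, 0, 0, 0.99], [-1, 0.23, 0.47, 0, 0, 0, 0.99]]])

```text
t: 1.77
ee_pos: [363.4, -221.7, 302.5]
orientation: [-1.667, -2.663, 0.0]
ft_force: [0.5, 0.2, -0.3]
width: 87.7
grasp_force: 0.0
```

Call:
servo_tool(plan=[[[-1, 0.23, 0.47, 0, 0, 0, 0.99], [-1, 0.23, 0.47, 0, 0, 0, 0.99], [-1, 0.23, 0.47, 0, 0, 0, 0.99], [-1, 0.23, 0.47, 0, 0, 0, 0.99], [-1, 0.23, 0.47, 0, 0, 0, 0.99]]])

```text
t: 2.18
ee_pos: [409.4, -127.7, 302.5]
orientation: [-1.057, -2.958, 0.0]
ft_force: [0.4, 0.1, 0.7]
width: 87.7
grasp_force: 0.0
```

Call:
servo_tool(plan=[[[-1, 0.23, 0.47, 0, 0, 0, 0.99], [-1, 0.23, 0.47, 0, 0, 0, 0.99], [-1, 0.23, 0.47, 0, 0, 0, 0.99], [-1, 0.23, 0.47, 0, 0, 0, 0.99], [-1, 0.23, 0.47, 0, 0, 0, 0.99]]])

```text
t: 2.6
ee_pos: [455.3, -33.7, 302.5]
orientation: [-0.399, -3.116, 0.0]
ft_force: [0.0, 0.2, -0.3]
width: 87.6
grasp_force: 0.0
```

Call:
servo_tool(plan=[[[-1, 0.24, 0.254, -0.32, -0.871, 0.226, 0], [-1, 0.24, 0.254, -0.32, -0.871, 0.226, 0], [-1, 0.24, 0.254, -0.32, -0.871, 0.226, 0], [-1, 0.24, 0.254, -0.32, -0.871, 0.226, 0], [-1, 0.24, 0.254, -0.32, -0.871, 0.226, 0]]])

```text
t: 3.02
ee_pos: [503.7, 16.7, 238.2]
orientation: [-0.392, -3.009, 0.605]
ft_force: [-0.5, 0.7, 0.0]
width: 87.6
grasp_force: 0.0
```

Call:
servo_tool(plan=[[[-1, 0.24, 0.254, -0.32, -0.871, 0.226, 0], [-1, 0.24, 0.254, -0.32, -0.871, 0.226, 0], [-1, 0.24, 0.254, -0.32, -0.871, 0.226, 0], [-1, 0.24, 0.254, -0.32, -0.871, 0.226, 0], [-1, 0.24, 0.254, -0.32, -0.871, 0.226, 0]]])

```text
t: 3.43
ee_pos: [551.6, 67.7, 173.9]
orientation: [-0.363, -2.792, 1.164]
ft_force: [-0.2, 0.2, 0.1]
width: 88.1
grasp_force: 0.0
```

```bash
cat >> h.py <<'E'
from scipy.spatial.transform import Rotation as Ro
def tool():
    s=readout.get_obs();R=Ro.from_rotvec(s["orientation"]).as_matrix();return s,R,np.array(s["ee_pos"])+61*R[:,2]
E
python3 - <<'E'
from h import *
s,R,g=tool();print(s["ee_pos"],s["qpos"].round(2),"grasp",g.round(1));print(R.round(3))
tip=np.array([485,-25,68]);a=np.array([.968,-.251,0]);G=tip+41*a
print("to grasp",(G-g).round(1),"in tool",(R.T@(G-g)).round(1))
a=snap("top","t1")[90:270,180:360];b=snap("side","s1")[110:290,170:350]
cv2.imwrite("pics/c1.png",np.hstack([cv2.resize(x,(400,400),interpolation=cv2.INTER_CUBIC) for x in(a,b)]))
E
```

```text
[551.63104391  67.65972778 173.86477247] [ 0.34  0.7   1.7  -0.65  1.32 -0.61] grasp [540.8  25.7 130.9]
[[-0.967  0.182 -0.178]
 [ 0.254  0.681 -0.687]
 [-0.004 -0.71  -0.704]]
to grasp [-16.1 -61.  -62.9] in tool [ 0.3  0.2 89.1]
```

View pics/c1.png

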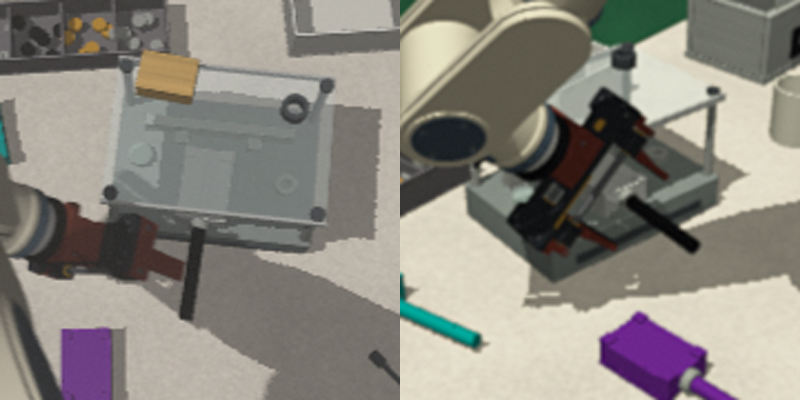

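The picture shows the open gripper on the left, tilted 45° and aimed at the middle of the handle, with clearance to the shelf edge. I'll advance and close.

Call:
servo_tool(plan=[[[-1, -0.1, -0.38, -0.393, 0, 0, 0], [-1, -0.1, -0.38, -0.393, 0, 0, 0], [-1, -0.1, -0.38, -0.393, 0, 0, 0], [-1, -0.1, -0.385, -0.393, 0, 0, 0], [-1, 0, 0, 0, 0, 0, 0]]])

```text
t: 3.95
ee_pos: [532.5, 3.1, 110.4]
orientation: [-0.365, -2.789, 1.156]
ft_force: [-1.3, -0.4, 0.1]
width: 87.8
grasp_force: 0.0
```

Call:
servo_tool(plan=[[[1, 0, 0, 0, 0, 0, 0], [1, 0, 0, 0, 0, 0, 0], [1, 0, 0, 0, 0, 0, 0], [1, 0, 0, 0, 0, 0, 0], [1, 0, 0, 0, 0, 0, 0]]])

```text
t: 4.37
ee_pos: [535.8, 6.5, 112.6]
orientation: [-0.364, -2.796, 1.158]
ft_force: [-0.3, 0.5, 0.3]
width: 57.9
grasp_force: 0.0
```

Call:
servo_tool(plan=[[[1, 0, 0, 0, 0, 0, 0], [1, 0, 0, 0, 0, 0, 0], [1, 0, 0, 0, 0, 0, 0]]])

```text
t: 4.62
ee_pos: [535.3, 6.1, 111.9]
orientation: [-0.364, -2.795, 1.158]
ft_force: [0.4, 0.6, -0.6]
width: 38.0
grasp_force: 0.0
```

```bash
python3 - <<'E'
from h import *
s,R,g=tool();print(s["ft_force"],s["moment"],s["qpos"].round(2),"grasp",g.round(1))
snap("top","t2");snap("side","s2")
E
```

```text
[ 0.44423879  0.62688806 -0.56350985] [ 0.350239   -0.21508339 -0.00256612] [ 0.26  0.76  1.78 -0.73  1.17 -0.56] grasp [524.5 -35.7  68.7]
```

Call:
servo_tool(plan=[[[1, 0, 0, 0, 0, 0, 0], [1, 0, 0, 0, 0, 0, 0], [1, 0, 0, 0, 0, 0, 0], [1, 0, 0, 0, 0, 0, 0], [1, 0, 0, 0, 0, 0, 0]]])

```text
t: 5.13
ee_pos: [535.2, 5.9, 111.7]
orientation: [-0.364, -2.794, 1.158]
ft_force: [0.7, -0.3, -2.0]
width: 17.3
grasp_force: 29.7
```

Call:
servo_tool(plan=[[[1, 0, 0, 0, 0, 0, 0], [1, 0, 0, 0, 0, 0, 0]]])

```text
t: 5.3
ee_pos: [535.2, 5.9, 111.7]
orientation: [-0.364, -2.794, 1.158]
ft_force: [0.8, -0.5, -1.3]
width: 17.5
grasp_force: 29.7
```

```bash
python3 - <<'E'
from h import *
s,R,g=tool();print(s["ft_force"],s["moment"],s["width"],s["grasp_force"],"grasp",g.round(1))
E
```

```text
[ 0.79911314 -0.53868625 -1.30392466] [ 0.59896897 -0.2038748   0.02770287] 17.457300901034497 29.7062748670578 grasp [524.3 -35.9  68.6]
```

Call:
servo_tool(plan=[[[1, 0, 0, 0.1, 0, 0, 0], [1, 0, 0, 0.1, 0, 0, 0], [1, 0, 0, 0.1, 0, 0, 0], [1, 0, 0, 0, 0, 0, 0], [1, 0, 0, 0, 0, 0, 0]]])

```text
t: 5.72
ee_pos: [535.4, 5.9, 124.2]
orientation: [-0.365, -2.795, 1.158]
ft_force: [0.2, -0.2, -2.0]
width: 17.5
grasp_force: 30.0
```

```bash
python3 - <<'E'
from h import *
s,R,g=tool();print(s["ft_force"],s["moment"],s["width"],s["grasp_force"],"grasp",g.round(1))
b=snap("side","s3");o=cv2.imread("pics/s2.png")
c=np.hstack([cv2.resize(x[150:250,200:320],(400,333),interpolation=cv2.INTER_CUBIC) for x in(o,b)]);cv2.imwrite("pics/c3.png",c)
E
```

```text
[ 0.16278758 -0.17253627 -2.03691131] [ 0.55637818 -0.08851648 -0.04656817] 17.526850332387227 29.975481033325195 grasp [524.6 -35.9  81.1]
```

View pics/c3.png

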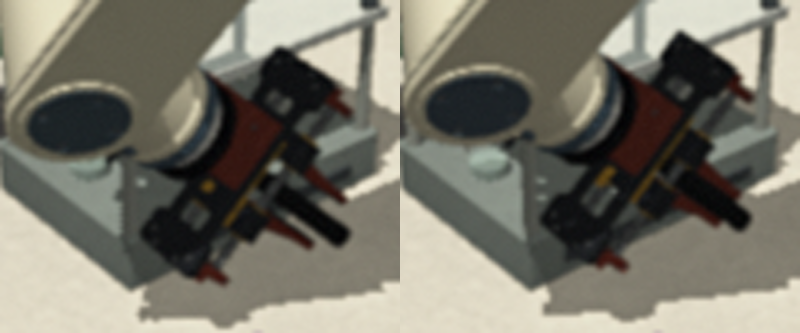

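Call:
servo_tool(plan=[[[1, -0.024, -0.094, 0.09, 0.968, -0.251, 0], [1, -0.026, -0.102, 0.083, 0.968, -0.251, 0], [1, -0.028, -0.109, 0.083, 0.968, -0.251, 0], [1, -0.029, -0.114, 0.113, 0.968, -0.251, 0], [1, -0.031, -0.119, 0.093, 0.968, -0.251, 0]]])

```text
t: 6.18
ee_pos: [529.9, -16.0, 143.1]
orientation: [-0.395, -3.029, 0.53]
ft_force: [-1.2, -0.4, 0.3]
width: 17.3
grasp_force: 30.2
```

Call:
servo_tool(plan=[[[1, -0.032, -0.123, 0.075, 0.968, -0.251, 0], [1, -0.033, -0.126, 0.068, 0.968, -0.251, 0], [1, -0.033, -0.128, 0.05, 0.968, -0.251, 0], [1, -0.033, -0.128, 0.03, 0.968, -0.251, 0]]])

```text
t: 6.52
ee_pos: [524.9, -36.4, 152.2]
orientation: [0.405, 3.112, 0.005]
ft_force: [-0.9, -0.4, -0.5]
width: 17.9
grasp_force: 30.0
```

```bash
python3 - <<'E'
from h import *
s,R,g=tool();print(s["ft_force"],s["moment"],s["qpos"].round(2),"grasp",g.round(1),"toolz",R[:,2].round(3))
a=snap("top","t4");b=snap("side","s4")
c=np.hstack([cv2.resize(x,(400,400),interpolation=cv2.INTER_CUBIC) for x in(a[105:245,205:345],b[130:250,200:320])]);cv2.imwrite("pics/c4.png",c)
E
```

```text
[-0.90064816 -0.42134106 -0.53510803] [-0.25175015 -0.08937098 -0.14796417] [-0.09  0.51  1.94  0.01  0.69 -1.41] grasp [525.1 -36.2  91.2] toolz [ 0.003  0.003 -1.   ]
```

View pics/c4.png

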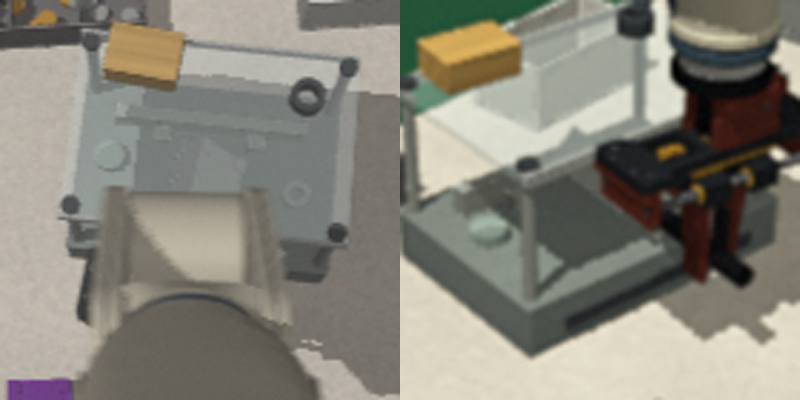

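Call:
servo_tool(plan=[[[1, -0.033, -0.128, 0.013, 0.968, -0.251, 0], [1, -0.033, -0.128, -0.005, 0.968, -0.251, 0], [1, -0.033, -0.126, -0.028, 0.968, -0.251, 0], [1, -0.032, -0.123, -0.043, 0.968, -0.251, 0], [1, -0.031, -0.119, -0.06, 0.968, -0.251, 0]]])

```text
t: 7.03
ee_pos: [518.2, -60.7, 146.6]
orientation: [0.388, 2.99, 0.667]
ft_force: [-0.9, 0.1, 0.2]
width: 17.2
grasp_force: 30.0
```

Call:
servo_tool(plan=[[[1, -0.029, -0.114, -0.078, 0.968, -0.251, 0], [1, -0.028, -0.109, -0.093, 0.968, -0.251, 0], [1, -0.026, -0.102, -0.113, 0.968, -0.251, 0], [1, -0.024, -0.094, -0.128, 0.968, -0.251, 0], [1, 0, 0, 0, 0, 0, 0]]])

```text
t: 7.45
ee_pos: [512.8, -78.4, 127.7]
orientation: [0.369, 2.796, 1.164]
ft_force: [0.8, -0.4, 0.5]
width: 17.7
grasp_force: 30.0
```

```bash
python3 - <<'E'
from h import *
s,R,g=tool();print(s["ft_force"],s["moment"],s["qpos"].round(2),"grasp",g.round(1),"toolz",R[:,2].round(3))
a=snap("top","t5");b=snap("side","s5")
c=np.hstack([cv2.resize(x,(400,400),interpolation=cv2.INTER_CUBIC) for x in(a[125:245,225:345],b[130:250,200:320])]);cv2.imwrite("pics/c5.png",c)
E
```

```text
[ 0.84240969 -0.3611559   0.51102879] [-0.34463876 -0.40216097 -0.17061491] [-0.49  0.68  1.94  0.95  1.01 -2.52] grasp [523.4 -36.5  84.7] toolz [ 0.175  0.687 -0.705]
```

View pics/c5.png

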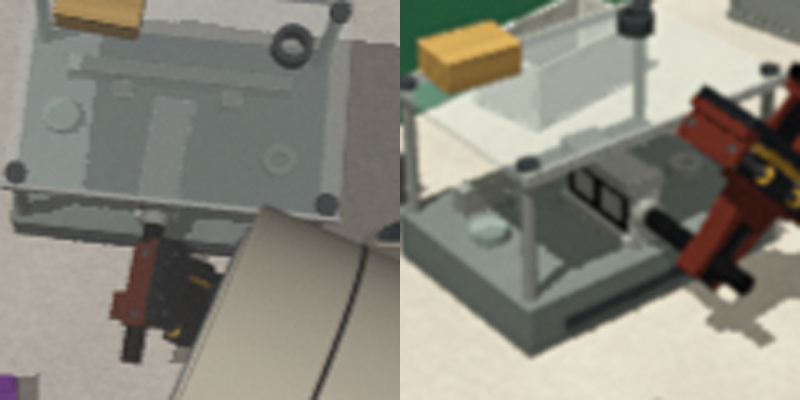

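Side view: the block stands on its long side with the black blank window facing left, handle still held. I'll lower it the last few mm and open.

Call:
servo_tool(plan=[[[1, 0, 0, -0.03, 0, 0, 0], [1, 0, 0, -0.03, 0, 0, 0], [1, 0, 0, 0, 0, 0, 0]]])

```text
t: 7.8
ee_pos: [513.7, -76.7, 127.8]
orientation: [0.361, 2.796, 1.157]
ft_force: [-0.8, -0.6, 0.2]
width: 17.4
grasp_force: 30.0
```

```bash
python3 - <<'E'
from h import *
s,R,g=tool();print(s["ft_force"],s["moment"],s["qpos"].round(3),"grasp",g.round(1),"toolz",R[:,2].round(3))
E
```

```text
[-0.79632544 -0.61405426  0.16939924] [-0.46797039 -0.11529962 -0.04938559] [-0.481  0.681  1.941  0.951  1.006 -2.528] grasp [524.5 -35.   84.6] toolz [ 0.176  0.684 -0.708]
```

Call:
servo_tool(plan=[[[1, 0.02, 0.073, 0.012, -0.78, 0.2, 0], [1, 0, 0, -0.02, 0, 0, 0], [1, 0, 0, 0, 0, 0, 0]]])

```text
t: 8.05
ee_pos: [514.5, -73.3, 128.3]
orientation: [0.365, 2.841, 1.063]
ft_force: [-3.1, 0.7, 5.7]
width: 17.0
grasp_force: 30.0
```

```bash
python3 - <<'E'
from h import *
s,R,g=tool();print(s["ft_force"],s["moment"],s["qpos"].round(3),"grasp",g.round(1),"toolz",R[:,2].round(3))
snap("side","s6");snap("top","t6")
E
```

```text
[-3.11285617  0.69442108  5.72396046] [ 0.37395536 -0.20147062  0.34315179] [-0.453  0.657  1.949  0.911  0.95  -2.476] grasp [524.4 -34.5  82.3] toolz [ 0.163  0.635 -0.755]
```

Call:
servo_tool(plan=[[[0.5, 0, 0, 0, 0, 0, 0], [0.4, 0, 0, 0, 0, 0, 0], [0.2, 0, 0, 0, 0, 0, 0], [0, 0, 0, 0, 0, 0, 0], [0, 0, 0, 0, 0, 0, 0]]])

```text
t: 8.57
ee_pos: [514.5, -74.8, 126.9]
orientation: [0.37, 2.84, 1.062]
ft_force: [0.2, -0.5, -0.4]
width: 41.9
grasp_force: 0.0
```

Call:
servo_tool(plan=[[[0, -0.041, -0.16, 0.19, 0, 0, 0], [0, -0.082, -0.32, 0.38, 0, 0, 0], [0, -0.082, -0.32, 0.38, 0, 0, 0], [0, -0.082, -0.32, 0.38, 0, 0, 0], [0, -0.082, -0.32, 0.38, 0, 0, 0]]])

```text
t: 8.98
ee_pos: [499.3, -133.3, 196.5]
orientation: [0.37, 2.841, 1.062]
ft_force: [-0.0, -0.9, -0.3]
width: 44.0
grasp_force: 0.0
```

Call:
servo_tool(plan=[[[0, -0.4, 0, 0.5, -0.968, 0.251, 0], [0, -0.4, 0.2, 0.5, -0.968, 0.251, 0], [0, -0.4, 0.2, 0.5, -0.968, 0.251, 0], [0, -0.4, 0.2, 0.5, -0.968, 0.251, 0], [0, 0, 0, 0, 0, 0, 0]]])

```text
t: 9.4
ee_pos: [434.5, -107.5, 279.5]
orientation: [0.39, 3.018, 0.551]
ft_force: [0.6, 0.5, -0.6]
width: 44.4
grasp_force: 0.0
```

```bash
python3 - <<'E'
from h import *
s,R,g=tool();print(s["ft_force"],s["ee_pos"],s["qpos"].round(3),"grasp",g.round(1));print(R.round(3))
a=snap("top","t7");b=snap("side","s7")
c=np.hstack([cv2.resize(x,(400,400),interpolation=cv2.INTER_CUBIC) for x in(a[125:245,225:345],b[130:250,200:320])]);cv2.imwrite("pics/c7.png",c)
E
```

```text
[ 0.56754221  0.50661306 -0.61140347] [ 434.5324518  -107.46186984  279.46367575] [-0.449  0.226  2.029  0.427  0.998 -2.017] grasp [440.2 -86.7 222.4]
[[-0.967  0.237  0.093]
 [ 0.255  0.905  0.341]
 [-0.003  0.354 -0.935]]
```

View pics/c7.png

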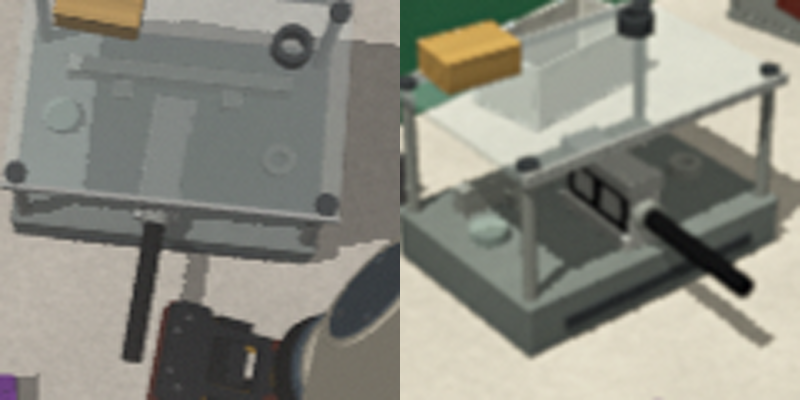

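The jig stands stably on its long side, released. I'll re-measure its handle at z = 82.

```bash
cat >> h.py <<'E'
S0=np.array([669.07,-79.02]);TH=-.175
def jig(im,box,z):
    mu,d,e0,e1=handle(im,box);A=onz("top",*e0,z);B=onz("top",*e1,z);a=(A-B)/np.linalg.norm(A-B);psi=np.arctan2(a[1],a[0])
    mid=B+176*a;R=np.array([[np.cos(TH),-np.sin(TH)],[np.sin(TH),np.cos(TH)]])
    print("tip",B.round(1),"len",np.linalg.norm(A-B).round(1),"psi",psi.round(3),"rel",(psi-TH).round(3),"mid stand",(R.T@(mid[:2]-S0)).round(1))
    return B,a,psi
E
python3 - <<'E'
from h import *
a=cv2.imread("pics/t7.png");B,ax,psi=jig(a,(255,188,274,245),82)
s,R,g=tool();G=B+41*ax
n=np.array([-ax[1],ax[0],0]);z=np.array([0,0,1.])
f=np.radians(-50);tz=np.sin(f)*n-np.cos(f)*z
Y=np.array([0,0,0.])
Rt=np.column_stack([-ax,np.cross(tz,-ax),tz])
for d in(61+90,61):
    print("TCP",(G-d*tz).round(1),"delta",(G-d*tz-s["ee_pos"]).round(1))
print("rotvec deg",np.degrees(Ro.from_matrix(Rt@R.T).as_rotvec()).round(2),"toolz",tz.round(3),"ax",ax.round(3))
E
```

```text
tip [483.4 -28.2  82. ] len 117.2 psi -0.246 rel -0.071 mid stand [-16.1   5.1]
TCP [551.4  73.9 179.1] delta [115.4 182.1 -97.7]
TCP [534.6   7.1 121.2] delta [  98.6  115.2 -155.6]
rotvec deg [-68.75  17.78   0.5 ] toolz [-0.187 -0.743 -0.643] ax [ 0.97  -0.244  0.   ]
```

Call:
servo_tool(plan=[[[-0.5, 0.206, 0.325, -0.174, -0.982, 0.254, 0.007], [-0.5, 0.206, 0.325, -0.174, -0.982, 0.254, 0.007], [-0.5, 0.206, 0.325, -0.174, -0.982, 0.254, 0.007], [-0.5, 0.206, 0.325, -0.174, -0.982, 0.254, 0.007], [-0.5, 0.206, 0.325, -0.174, -0.982, 0.254, 0.007]]])

```text
t: 9.92
ee_pos: [477.8, -43.4, 239.1]
orientation: [-0.401, -3.102, 0.123]
ft_force: [-0.1, -0.3, -0.6]
width: 65.4
grasp_force: 0.0
```

Call:
servo_tool(plan=[[[-0.5, 0.206, 0.325, -0.174, -0.982, 0.254, 0.007], [-0.5, 0.206, 0.325, -0.174, -0.982, 0.254, 0.007], [-0.5, 0.206, 0.325, -0.174, -0.982, 0.254, 0.007], [-0.5, 0.206, 0.325, -0.174, -0.982, 0.254, 0.007], [-0.5, 0.206, 0.325, -0.174, -0.982, 0.254, 0.007]]])

```text
t: 10.33
ee_pos: [518.7, 22.0, 203.7]
orientation: [-0.374, -2.947, 0.789]
ft_force: [-0.1, -0.2, 0.3]
width: 66.0
grasp_force: 0.0
```

Call:
servo_tool(plan=[[[-0.5, 0.206, 0.325, -0.174, -0.982, 0.254, 0.007], [-0.5, 0.206, 0.325, -0.174, -0.982, 0.254, 0.007], [-0.5, 0.206, 0.325, -0.174, -0.982, 0.254, 0.007], [-0.5, 0.206, 0.325, -0.174, -0.982, 0.254, 0.007], [-0.5, 0, 0, 0, 0, 0, 0]]])

```text
t: 10.75
ee_pos: [551.5, 75.7, 172.6]
orientation: [-0.336, -2.726, 1.279]
ft_force: [-0.7, -0.2, -0.5]
width: 66.0
grasp_force: 0.0
```

```bash
python3 - <<'E'
from h import *
s,R,g=tool();ax=np.array([.97,-.244,0]);G=np.array([483.4,-28.2,82])+41*ax
print(s["qpos"].round(2),g.round(1),"to G",(G-g).round(1),"tool",(R.T@(G-g)).round(1));print(R.round(3))
E
```

```text
[ 0.37  0.73  1.67 -0.68  1.4  -0.59] [539.7  30.2 133.7] to G [-16.5 -68.4 -51.7] tool [-1.2 -5.1 87.1]
[[-0.969  0.152 -0.194]
 [ 0.246  0.62  -0.745]
 [ 0.007 -0.77  -0.638]]
```

Call:
servo_tool(plan=[[[-0.5, -0.103, -0.39, -0.22, 0, 0, 0], [-0.5, -0.103, -0.44, -0.36, 0, 0, 0], [-0.5, -0.103, -0.44, -0.36, 0, 0, 0], [-0.5, -0.103, -0.44, -0.36, 0, 0, 0], [-0.5, 0, 0, 0, 0, 0, 0]]])

```text
t: 11.17
ee_pos: [531.5, 1.6, 122.8]
orientation: [-0.343, -2.725, 1.272]
ft_force: [-0.7, -0.0, 0.2]
width: 65.9
grasp_force: 0.0
```

```bash
python3 - <<'E'
from h import *
s,R,g=tool();ax=np.array([.97,-.244,0]);G=np.array([483.4,-28.2,82])+41*ax
print(s["ft_force"],s["qpos"].round(2),g.round(1),"to G",(G-g).round(1),"tool",(R.T@(G-g)).round(1))
E
```

```text
[-0.68514355 -0.04189343  0.18397843] [ 0.27  0.77  1.77 -0.77  1.25 -0.55] [519.4 -43.6  83.6] to G [ 3.7  5.4 -1.6] tool [-2.3  5.2 -3.7]
```

Call:
servo_tool(plan=[[[-0.5, 0, 0, 0, 0, 0, 0], [-0.5, 0, 0, 0, 0, 0, 0]]])

```text
t: 11.33
ee_pos: [534.9, 5.0, 125.9]
orientation: [-0.345, -2.733, 1.273]
ft_force: [-0.2, -0.4, 0.3]
width: 65.5
grasp_force: 0.0
```

```bash
python3 - <<'E'
from h import *
s,R,g=tool();ax=np.array([.97,-.244,0]);G=np.array([483.4,-28.2,82])+41*ax
print(g.round(1),"to G",(G-g).round(1),"tool",(R.T@(G-g)).round(1))
E
```

```text
[523.2 -40.2  86.7] to G [-0.   2.  -4.7] tool [0.5 4.8 1.5]
```

Call:
servo_tool(plan=[[[0, 0, 0.05, -0.115, 0, 0, 0], [0, 0, 0, 0, 0, 0, 0], [0.3, 0, 0, 0, 0, 0, 0], [0.5, 0, 0, 0, 0, 0, 0], [0.5, 0, 0, 0, 0, 0, 0]]])

```text
t: 11.75
ee_pos: [534.8, 7.8, 121.7]
orientation: [-0.343, -2.734, 1.275]
ft_force: [0.4, 0.4, -0.3]
width: 35.9
grasp_force: 0.0
```

Call:
servo_tool(plan=[[[1, 0, 0, 0, 0, 0, 0], [1, 0, 0, 0, 0, 0, 0], [1, 0, 0, 0, 0, 0, 0], [1, 0, 0, 0, 0, 0, 0], [1, 0, 0, 0, 0, 0, 0]]])

```text
t: 12.17
ee_pos: [534.6, 7.4, 121.3]
orientation: [-0.343, -2.734, 1.275]
ft_force: [0.1, 0.7, -1.5]
width: 17.2
grasp_force: 30.0
```

Call:
servo_tool(plan=[[[1, 0, 0, 0.1, 0, 0, 0], [1, 0, 0, 0.1, 0, 0, 0], [1, 0, 0, 0.02, 0, 0, 0], [1, 0, 0, 0, 0, 0, 0]]])

```text
t: 12.5
ee_pos: [534.7, 7.4, 130.6]
orientation: [-0.344, -2.734, 1.275]
ft_force: [-0.5, 0.7, -3.0]
width: 17.1
grasp_force: 30.0
```

```bash
python3 - <<'E'
from h import *
s,R,g=tool()
print(s["ft_force"],s["width"],s["grasp_force"],s["ee_pos"],s["qpos"].round(2),g.round(1));print(R.round(3))
E
```

```text
[-0.51111572  0.69495395 -2.98695134] 17.05360639895173 30.015215277671814 [534.70551162   7.37804888 130.6139755 ] [ 0.28  0.76  1.77 -0.77  1.26 -0.55] [523.1 -37.9  91.4]
[[-0.969  0.159 -0.189]
 [ 0.247  0.623 -0.742]
 [-0.    -0.766 -0.643]]
```

```bash
python3 - <<'E'
from h import *
n=np.array([.244,.97,0]);z=np.array([0,0,1.])
Gz=[91.4,91.4,91.5,91.5,91.5,91.7,91.7,91.6,91.1,90.4,89.4,88.1,86.6,85,83,80.7,78.5,76,73]
T=[ -61*np.sin(np.radians(-50+5*k))*n+(61*np.cos(np.radians(-50+5*k))+Gz[k])*z for k in range(19)]
for k in range(18): print((-(T[k]-T[k+1])/40).round(3))
E
```

```text
[-0.022 -0.087  0.098]
[-0.024 -0.095  0.092]
[-0.026 -0.102  0.081]
[-0.027 -0.109  0.071]
[-0.029 -0.114  0.066]
[-0.03  -0.119  0.051]
[-0.031 -0.123  0.038]
[-0.032 -0.126  0.016]
[-0.032 -0.128 -0.   ]
[-0.032 -0.129 -0.019]
[-0.032 -0.129 -0.038]
[-0.032 -0.128 -0.055]
[-0.032 -0.126 -0.069]
[-0.031 -0.123 -0.09 ]
[-0.03  -0.119 -0.108]
[-0.029 -0.114 -0.116]
[-0.027 -0.109 -0.134]
[-0.026 -0.102 -0.156]
```

Call:
servo_tool(plan=[[[1, -0.022, -0.087, 0.098, 0.97, -0.244, 0], [1, -0.024, -0.095, 0.092, 0.97, -0.244, 0], [1, -0.026, -0.102, 0.081, 0.97, -0.244, 0], [1, -0.027, -0.109, 0.071, 0.97, -0.244, 0], [1, -0.029, -0.114, 0.066, 0.97, -0.244, 0]]])

```text
t: 12.92
ee_pos: [529.5, -13.0, 147.1]
orientation: [-0.375, -2.993, 0.658]
ft_force: [0.3, -0.2, -2.2]
width: 17.6
grasp_force: 29.9
```

Call:
servo_tool(plan=[[[1, -0.03, -0.119, 0.051, 0.97, -0.244, 0], [1, -0.031, -0.123, 0.038, 0.97, -0.244, 0], [1, -0.032, -0.126, 0.016, 0.97, -0.244, 0], [1, -0.032, -0.128, 0, 0.97, -0.244, 0], [1, -0.032, -0.129, -0.019, 0.97, -0.244, 0]]])

```text
t: 13.33
ee_pos: [523.1, -38.3, 150.7]
orientation: [-0.389, -3.116, -0.005]
ft_force: [-1.2, -0.4, -2.5]
width: 17.4
grasp_force: 30.0
```

Call:
servo_tool(plan=[[[1, -0.032, -0.129, -0.038, 0.97, -0.244, 0], [1, -0.032, -0.128, -0.055, 0.97, -0.244, 0], [1, -0.032, -0.126, -0.069, 0.97, -0.244, 0], [1, -0.031, -0.123, -0.09, 0.97, -0.244, 0]]])

```text
t: 13.67
ee_pos: [518.1, -58.5, 140.5]
orientation: [0.377, 3.029, 0.541]
ft_force: [-0.4, -0.5, -2.6]
width: 17.2
grasp_force: 30.0
```

```bash
python3 - <<'E'
from h import *
s,R,g=tool()
print(s["ft_force"],s["width"],s["ee_pos"],s["qpos"].round(2),g.round(1));print(R.round(3))
E
```

```text
[-0.36035628 -0.4719065  -2.61525249] 17.239987432010256 [518.09796371 -58.54519392 140.45434462] [-0.29  0.55  1.96  0.55  0.73 -2.04] [523.2 -38.1  83.2]
[[-0.97   0.23   0.083]
 [ 0.245  0.91   0.336]
 [ 0.002  0.346 -0.938]]
```

Call:
servo_tool(plan=[[[1, -0.03, -0.119, -0.108, 0.97, -0.244, 0], [1, -0.029, -0.114, -0.116, 0.97, -0.244, 0], [1, -0.027, -0.109, -0.134, 0.97, -0.244, 0], [1, 0, 0, 0, 0, 0, 0]]])

```text
t: 14.0
ee_pos: [513.7, -73.4, 124.1]
orientation: [0.367, 2.907, 0.923]
ft_force: [-0.6, 0.5, -1.2]
width: 17.2
grasp_force: 30.0
```

```bash
python3 - <<'E'
from h import *
s,R,g=tool()
print(s["ft_force"],s["width"],s["ee_pos"],s["qpos"].round(2),g.round(1));print(R.round(3))
a=snap("top","t8");b=snap("side","s8")
c=np.hstack([cv2.resize(x,(400,400),interpolation=cv2.INTER_CUBIC) for x in(a[125:245,225:345],b[130:250,200:320])]);cv2.imwrite("pics/c8.png",c)
E
```

```text
[-0.60495713  0.46355774 -1.22322017] 17.189133855829954 [513.66349326 -73.42444783 124.11809155] [-0.42  0.64  1.95  0.83  0.87 -2.39] [522.  -39.3  74.3]
[[-0.969  0.205  0.137]
 [ 0.247  0.791  0.56 ]
 [ 0.006  0.576 -0.817]]
```

View pics/c8.png

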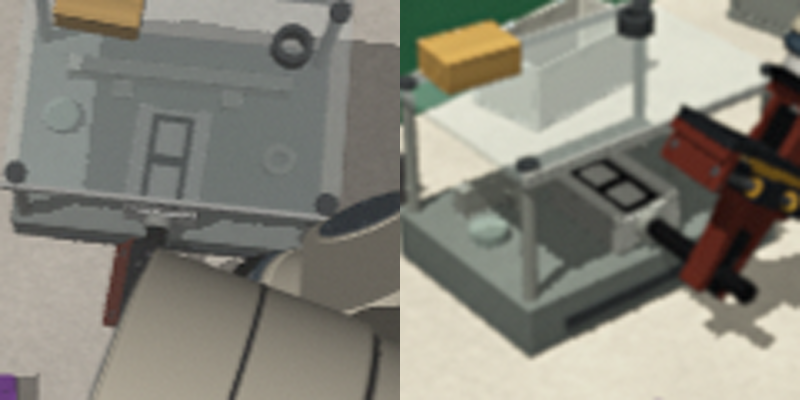

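The blank faces up and the block is about 5° short of flat. I'll lower it slowly onto the plinth so it settles flat, watching the force.

Call:
servo_tool(plan=[[[1, -0.005, -0.02, -0.06, 0.3, -0.075, 0], [1, -0.005, -0.02, -0.06, 0.3, -0.075, 0], [1, 0, 0, 0, 0, 0, 0]]])

```text
t: 14.35
ee_pos: [514.3, -73.0, 120.9]
orientation: [0.357, 2.879, 0.992]
ft_force: [1.1, 0.5, -2.6]
width: 17.3
grasp_force: 30.0
```

Call:
servo_tool(plan=[[[1, 0, 0, -0.03, 0, 0, 0], [1, 0, 0, -0.03, 0, 0, 0], [1, 0, 0, 0, 0, 0, 0]]])

```text
t: 14.6
ee_pos: [514.4, -72.9, 118.7]
orientation: [0.356, 2.878, 0.992]
ft_force: [-0.5, 0.7, -1.0]
width: 17.2
grasp_force: 30.0
```

```bash
python3 - <<'E'
from h import *
s,R,g=tool()
print(s["ft_force"],s["moment"],s["ee_pos"],s["qpos"].round(2),g.round(1),R[:,2].round(3))
E
```

```text
[-0.47829738  0.73501337 -0.98308851] [-0.12549369 -0.02653992  0.12420446] [514.39996221 -72.89160769 118.72406682] [-0.44  0.66  1.95  0.88  0.9  -2.45] [523.4 -36.4  70.7] [ 0.147  0.598 -0.788]
```

Still 2.7 mm to go.

Call:
servo_tool(plan=[[[1, 0, 0, -0.03, 0, 0, 0], [1, 0, 0, -0.03, 0, 0, 0], [1, 0, 0, 0, 0, 0, 0]]])

```text
t: 14.85
ee_pos: [514.3, -73.1, 116.2]
orientation: [0.357, 2.877, 0.995]
ft_force: [-1.3, 1.0, 3.4]
width: 17.1
grasp_force: 30.1
```

```bash
python3 - <<'E'
from h import *
s,R,g=tool()
print(s["ft_force"],s["moment"],s["qpos"].round(2),g.round(1),R[:,2].round(3))
E
```

```text
[-1.29698822  0.96483785  3.4237416 ] [ 0.37297146 -0.20219082  0.31677416] [-0.44  0.67  1.95  0.88  0.9  -2.46] [523.3 -36.5  68.2] [ 0.147  0.6   -0.787]
```

Call:
servo_tool(plan=[[[1, 0, 0, -0.03, 0, 0, 0], [0.5, 0, 0, 0, 0, 0, 0], [0.4, 0, 0, 0, 0, 0, 0], [0.2, 0, 0, 0, 0, 0, 0], [0, 0, 0, 0, 0, 0, 0]]])

```text
t: 15.27
ee_pos: [514.5, -73.7, 114.7]
orientation: [0.359, 2.877, 0.993]
ft_force: [-0.8, -0.2, 0.5]
width: 36.4
grasp_force: 0.0
```

Call:
servo_tool(plan=[[[0, 0, 0, 0, 0, 0, 0], [0, -0.037, -0.15, 0.2, 0, 0, 0], [0, -0.074, -0.3, 0.4, 0, 0, 0], [0, -0.074, -0.3, 0.4, 0, 0, 0], [0, -0.074, -0.3, 0.4, 0, 0, 0]]])

```text
t: 15.68
ee_pos: [503.6, -116.2, 171.7]
orientation: [0.358, 2.878, 0.994]
ft_force: [0.7, -0.3, 0.8]
width: 43.8
grasp_force: 0.0
```

Call:
servo_tool(plan=[[[0, -0.3, 0, 0.4, -0.97, 0.244, 0], [0, -0.3, 0, 0.4, -0.97, 0.244, 0], [0, -0.3, 0, 0.4, -0.97, 0.244, 0], [0, -0.3, 0, 0.3, -0.97, 0.244, 0], [0, -0.3, 0, 0, -0.97, 0.244, 0]]])

```text
t: 16.1
ee_pos: [444.5, -116.7, 233.8]
orientation: [0.384, 3.069, 0.343]
ft_force: [1.0, -0.6, -0.8]
width: 44.0
grasp_force: 0.0
```

```bash
python3 - <<'E'
from h import *
a=snap("top","t9");b=snap("side","s9")
s,R,g=tool();print(s["qpos"].round(2),g.round(1))
c=np.hstack([cv2.resize(x,(400,400),interpolation=cv2.INTER_CUBIC) for x in(a[125:245,225:345],b[130:250,200:320])]);cv2.imwrite("pics/c9.png",c)
B,ax,psi=jig(a,(250,188,274,245),68)
E
```

```text
[-0.39  0.3   2.04  0.3   0.86 -1.92] [ 446.2 -101.4  172.9]
tip [483.4 -29.3  68. ] len 117.0 psi -0.238 rel -0.063 mid stand [-15.9   5.6]
```

View pics/c9.png

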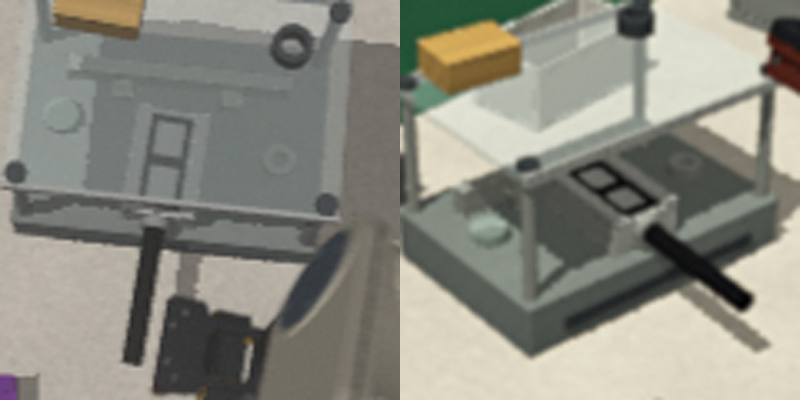

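The jig lies flat, blank up. In the stand frame its centre is at (-16, 6) mm with yaw -0.06 rad. I'll regrip near the handle end with the tool pointing down.

```bash
python3 - <<'E'
from h import *
s,R,g=tool();psi=-.238;ax=np.array([np.cos(psi),np.sin(psi),0]);G=np.array([483.4,-29.3,68])+26*ax
tz=np.array([0,0,-1.]);Rt=np.column_stack([-ax,np.cross(tz,-ax),tz])
print(s["ee_pos"],(G+[0,0,131]-s["ee_pos"]).round(1),(np.degrees(Ro.from_matrix(Rt@R.T).as_rotvec())/5).round(2))
E
```

```text
[ 442.95180596 -114.75097742  232.3008609 ] [ 65.7  79.3 -33.3] [-2.53  0.6   0.1 ]
```

Call:
servo_tool(plan=[[[-0.3, 0.41, 0.496, -0.1, -0.632, 0.15, 0.025], [-0.3, 0.41, 0.496, -0.1, -0.632, 0.15, 0.025], [-0.3, 0.41, 0.496, -0.3, -0.632, 0.15, 0.025], [-0.3, 0.41, 0.496, -0.33, -0.632, 0.15, 0.025], [-0.3, 0, 0, 0, 0, 0, 0]]])

```text
t: 16.62
ee_pos: [511.8, -33.1, 195.7]
orientation: [-0.37, -3.117, -0.003]
ft_force: [-0.4, -0.1, -0.1]
width: 57.2
grasp_force: 0.0
```

Call:
servo_tool(plan=[[[-0.3, 0, 0, 0, 0, 0, 0], [-0.3, 0, 0, 0, 0, 0, 0]]])

```text
t: 16.78
ee_pos: [509.1, -36.4, 197.1]
orientation: [-0.375, -3.116, -0.005]
ft_force: [0.3, -0.6, 1.1]
width: 57.0
grasp_force: 0.0
```

```bash
python3 - <<'E'
from h import *
s,R,g=tool();psi=-.238;ax=np.array([np.cos(psi),np.sin(psi),0]);G=np.array([483.4,-29.3,68])+26*ax
print((G-g).round(1),(R.T@(G-g)).round(1),s["qpos"].round(2));print(R.round(3))
E
```

```text
[ -0.3   0.8 -68.1] [ 0.2  0.5 68.1] [-0.1   0.42  1.95  0.01  0.78 -1.43]
[[-0.971  0.237 -0.003]
 [ 0.237  0.971  0.004]
 [ 0.003  0.003 -1.   ]]
```

Call:
servo_tool(plan=[[[-0.3, 0, 0.01, -0.45, 0, 0, 0], [-0.3, 0, 0.01, -0.45, 0, 0, 0], [-0.3, 0, 0, -0.45, 0, 0, 0], [-0.3, 0, 0, -0.34, 0, 0, 0], [0.2, 0, 0, 0, 0, 0, 0]]])

```text
t: 17.2
ee_pos: [507.6, -36.7, 128.2]
orientation: [-0.379, -3.113, -0.004]
ft_force: [-0.3, 0.1, 0.1]
width: 53.2
grasp_force: 0.0
```

Call:
servo_tool(plan=[[[0.4, 0, 0, 0, 0, 0, 0], [0.5, 0, 0, 0, 0, 0, 0], [1, 0, 0, 0, 0, 0, 0], [1, 0, 0, 0, 0, 0, 0], [1, 0, 0, 0, 0, 0, 0]]])

```text
t: 17.62
ee_pos: [509.9, -35.4, 130.8]
orientation: [0.376, 3.118, 0.003]
ft_force: [0.1, 0.1, 0.8]
width: 20.6
grasp_force: 0.1
```

Call:
servo_tool(plan=[[[1, 0, 0, 0, 0, 0, 0], [1, 0, 0, 0, 0, 0, 0], [1, 0, 0, 0, 0, 0, 0]]])

```text
t: 17.87
ee_pos: [509.8, -35.2, 130.3]
orientation: [0.375, 3.119, 0.003]
ft_force: [0.7, 0.6, 0.2]
width: 17.1
grasp_force: 30.0
```

```bash
python3 - <<'E'
from h import *
s,R,g=tool();print(s["ft_force"],s["moment"],g.round(1),R[:,0].round(3))
# target grasp at home: stand (12-150,0), yaw TH
c,sn=np.cos(TH),np.sin(TH);M=np.array([[c,-sn],[sn,c]])
for xm in(-16,7,12): print(xm,(S0+M@[xm-150,0]).round(1))
E
```

```text
[0.69421119 0.55056382 0.1992936 ] [ 0.11128211 -0.30169898  0.0991071 ] [509.9 -35.1  69.3] [-0.971  0.237  0.   ]
-16 [505.6 -50.1]
7 [528.3 -54.1]
12 [533.2 -55. ]
```

Call:
servo_tool(plan=[[[1, -0.027, -0.094, 0, 0, 0, 0.18], [1, -0.027, -0.094, 0, 0, 0, 0.18], [1, -0.027, -0.094, 0, 0, 0, 0.18], [1, -0.027, -0.094, 0, 0, 0, 0.18], [1, 0, 0, 0, 0, 0, 0]]])

```text
t: 18.28
ee_pos: [504.9, -51.0, 130.0]
orientation: [-0.276, -3.128, -0.003]
ft_force: [0.5, 1.6, 0.9]
width: 17.7
grasp_force: 30.0
```

Call:
servo_tool(plan=[[[1, 0.098, -0.017, 0, 0, 0, 0], [1, 0.098, -0.017, 0, 0, 0, 0], [1, 0.098, -0.017, 0, 0, 0, 0], [1, 0.098, -0.017, 0, 0, 0, 0], [1, 0.098, -0.017, 0, 0, 0, 0]]])

```text
t: 18.7
ee_pos: [525.2, -53.8, 129.9]
orientation: [-0.277, -3.128, -0.003]
ft_force: [-1.9, 1.5, 2.2]
width: 17.3
grasp_force: 30.0
```

Call:
servo_tool(plan=[[[1, 0.05, -0.009, 0, 0, 0, 0], [1, 0, 0, 0, 0, 0, 0], [1, 0, 0, 0, 0, 0, 0]]])

```text
t: 18.95
ee_pos: [527.7, -54.2, 130.1]
orientation: [0.277, 3.128, 0.003]
ft_force: [0.7, -0.3, -0.5]
width: 17.3
grasp_force: 30.0
```

```bash
python3 - <<'E'
from h import *
s,R,g=tool();print(s["ft_force"],s["moment"],g.round(1),R[:,0].round(3),np.arctan2(-R[1,0],-R[0,0]))
a=snap("top","t10");cv2.imwrite("pics/c10.png",cv2.resize(a[115:215,220:345],(750,600),interpolation=cv2.INTER_CUBIC))
E
```

```text
[ 0.74081693 -0.32409602 -0.49976844] [-0.01573391 -0.40610724  0.08003265] [527.8 -54.1  69.1] [-0.984  0.176 -0.001] -0.1767848614595258
```

View pics/c10.png

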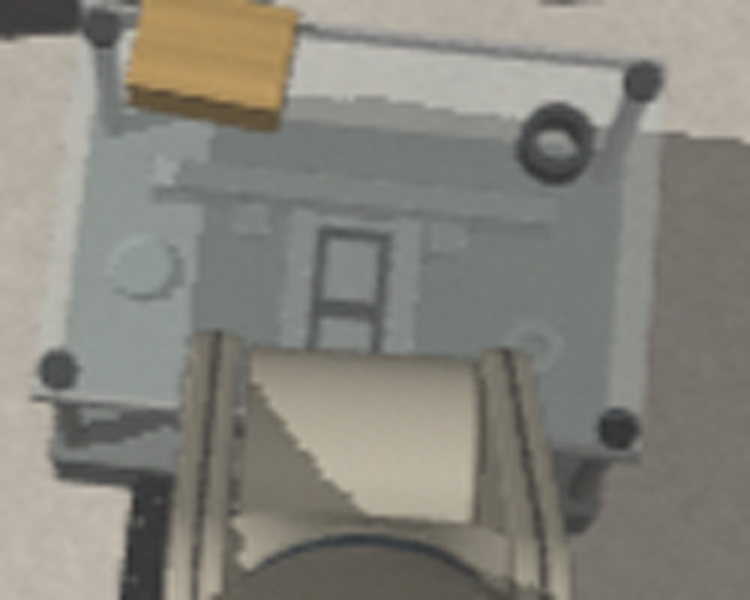

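The block is entering between the lugs and is parallel to the fence: its far edge runs from (295,208) to (420,222), and the fence has the same slope. I'll push on until contact.

Call:
servo_tool(plan=[[[1, 0.049, 0, 0, 0, 0, 0], [1, 0.049, 0, 0, 0, 0, 0], [1, 0, 0, 0, 0, 0, 0]]])

```text
t: 19.25
ee_pos: [530.7, -54.0, 130.0]
orientation: [-0.277, -3.128, -0.003]
ft_force: [-1.8, 0.3, 1.6]
width: 17.5
grasp_force: 30.0
```

Call:
servo_tool(plan=[[[1, 0.04, -0.007, 0, 0, 0, 0], [1, 0, 0, 0, 0, 0, 0]]])

```text
t: 19.42
ee_pos: [532.4, -54.3, 130.0]
orientation: [-0.277, -3.128, -0.003]
ft_force: [-1.5, 0.0, 2.3]
width: 17.4
grasp_force: 30.0
```

Call:
servo_tool(plan=[[[1, 0.04, -0.007, 0, 0, 0, 0], [1, 0, 0, 0, 0, 0, 0]]])

```text
t: 19.58
ee_pos: [534.1, -54.7, 130.0]
orientation: [-0.277, -3.129, -0.003]
ft_force: [-2.2, 0.0, 1.0]
width: 17.2
grasp_force: 30.0
```

Call:
servo_tool(plan=[[[1, 0.04, -0.007, 0, 0, 0, 0], [1, 0, 0, 0, 0, 0, 0]]])

```text
t: 19.75
ee_pos: [535.8, -55.0, 130.0]
orientation: [-0.277, -3.129, -0.003]
ft_force: [-1.9, 0.8, 1.2]
width: 17.0
grasp_force: 30.0
```

Call:
servo_tool(plan=[[[1, 0.04, -0.007, 0, 0, 0, 0], [1, 0, 0, 0, 0, 0, 0]]])

```text
t: 19.92
ee_pos: [536.4, -55.1, 129.8]
orientation: [-0.277, -3.126, -0.003]
ft_force: [-4.9, 1.2, 3.5]
width: 17.4
grasp_force: 30.0
```

Call:
servo_tool(plan=[[[1, 0.03, -0.005, 0, 0, 0, 0], [1, 0, 0, 0, 0, 0, 0]]])

```text
t: 20.08
ee_pos: [536.6, -55.1, 129.5]
orientation: [-0.277, -3.124, -0.003]
ft_force: [-6.9, 2.1, 4.6]
width: 17.4
grasp_force: 30.0
```

Call:
servo_tool(plan=[[[1, 0.04, -0.007, 0, 0, 0, 0], [1, 0, 0, 0, 0, 0, 0], [1, 0, 0, 0, 0, 0, 0]]])

```text
t: 20.33
ee_pos: [536.8, -55.1, 129.2]
orientation: [-0.277, -3.121, -0.004]
ft_force: [-12.1, 3.4, 6.8]
width: 16.9
grasp_force: 30.0
```

Call:
servo_tool(plan=[[[0.6, 0, 0, 0, 0, 0, 0], [0.5, 0, 0, 0, 0, 0, 0], [0.3, 0, 0, 0, 0, 0, 0], [0, 0, 0, 0, 0, 0, 0], [0, 0, 0, 0, 0, 0, 0]]])

```text
t: 20.75
ee_pos: [540.7, -55.8, 130.2]
orientation: [0.277, 3.129, 0.003]
ft_force: [-0.1, 0.1, -0.3]
width: 38.4
grasp_force: 0.0
```

Call:
servo_tool(plan=[[[0, 0, 0, 0.2, 0, 0, 0], [0, -0.1, 0, 0.5, 0, 0, 0], [0, -0.2, 0, 0.8, 0, 0, 0], [0, -0.4, 0, 0.8, 0, 0, 0], [0, -0.5, -0.5, 0.6, 0, 0, 0]]])

```text
t: 21.17
ee_pos: [492.8, -74.4, 248.6]
orientation: [0.274, 3.127, 0.003]
ft_force: [0.2, -0.6, 0.6]
width: 44.2
grasp_force: 0.0
```

Call:
servo_tool(plan=[[[0, -0.2, -0.9, 0.2, 0, 0, 0], [0, -0.2, -0.9, 0.2, 0, 0, 0], [0, 0, -0.9, 0.2, 0, 0, 0], [0, 0, -0.9, 0, 0, 0, 0], [0, 0, 0, 0, 0, 0, 0]]])

```text
t: 21.58
ee_pos: [476.7, -225.0, 271.9]
orientation: [0.283, 3.125, -0.002]
ft_force: [0.4, 0.3, 0.4]
width: 43.5
grasp_force: 0.0
```

```bash
python3 - <<'E'
from h import *
a=snap("top","t11");b=snap("side","s11")
try: B,ax,psi=jig(a,(250,186,278,245),68)
except Exception as e: print(e)
c=np.hstack([cv2.resize(x,(400,400),interpolation=cv2.INTER_CUBIC) for x in(a[115:235,220:340],b[130:250,195:315])]);cv2.imwrite("pics/c11.png",c)
E
```

```text
tip [509.4 -52.3  68. ] len 106.6 psi -0.174 rel 0.001 mid stand [14.1 -1.3]
```

View pics/c11.png

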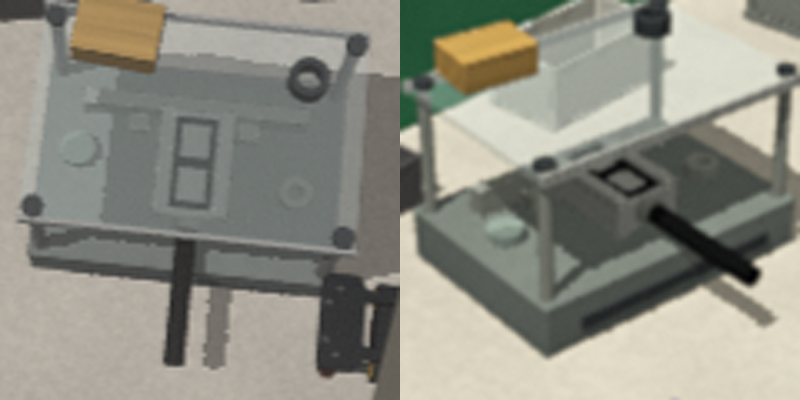

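The jig is home: block against the fence between the lugs, blank up, relative yaw 0.001 rad and y about -1 mm. The robot is clear, so I'm handing in.

```bash
python3 -c "
from workcell import close_job
print(close_job())"
```

```text
the job is handed in; nothing more can be done
None
```

I turned the jig over under the shelf, blank up, and pushed it home against the fence between the lugs. My last camera measurement put it square within 0.001 rad and about 1 mm off centre, so I released it and handed the job in; the hand-in returned no verdict.

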